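# Take the dust cap off a bicycle pedal of unknown thread hand

### The arm

A 6-joint arm with a two-finger parallel gripper is mounted at the origin on the work surface. World frame = base frame: x ahead of the robot, y to its left, z up, the work surface at z = 0. Lengths are in mm, angles in rad, forces in N, time in s.
With the tool pointing down it reaches from about 400 to 825 mm from the base axis. Payload 7 kg.
Tool frame: the origin (TCP) lies at the very end of the fingers, on their centre line; the grasp point (between the pads) lies 19 mm behind it; z points along the fingers, y is the line along which they close (so a half turn about z gives the same grasp; the last joint's range is limited). The gripper opens to 85 mm and grips with 20 to 120 N. Pads are 22 mm wide; open, the fingers measure 114 mm over their backs; the gripper's body (76 mm by 85 mm) begins 54 mm behind the grasp point. The pads swing forward as they close: fully open they stand 13 mm farther back than shut.
Start: joints at [1.608, 0.359, 0.012, 0, -1.224, -0.288], TCP at [167.531, 653.857, 231.302] pointing down, gripper open.
Joint ranges: [-3.07, 3.07], [-1.43, 2.12], [-1.02, 1.25], [-3.03, 1.67], [-3.05, -0], [-3.03, 3.03]. Speed limits (rad/s): [2.39, 2.39, 3.01, 3.14, 3.14, 3.14].

### API

Orientations are given as a 3x3 rotation matrix whose columns are the frame's x, y, z axes.
In Python, from cell import bot, vision, job_done gives the robot as it stands.
- The arm moves only by the tool carry_out, never from a script. Its argument "motion" is a list of rows, each an object of numbers: "dx", "dy", "dz": the shift along the tool's x, y, z in cm; "wx", "wy", "wz": the turn, a rotation vector about the tool's x, y, z in degrees; "claw": the finger opening in cm, from 0 to 8.54. In form: [{"dx": .., "dy": .., "dz": .., "wx": .., "wy": .., "wz": .., "claw": ..}, ...]. A call has 1 to 8 rows; each row shifts and turns the commanded pose from where the row before left it, along the tool's axes as they then stand; what a row does not reach is not made up. A row lasts 1/8 s, in which the tool goes at most 62.5 mm and 10.7 degrees, less where a joint would pass 70% of its speed; a pose out of reach is approached as far as the arm can. A call is refused whole if a number of a shift passes 6.25 or a number of a turn 10.7, either way. A call with a gripper value outside its range is refused whole. The fingers move at their own pace and stop on an object; "newtons" is the grip in N (left out, the last holds). Time passes only in rows, so rows that do not move let the fingers close. It gives the time, the measured TCP pose, the force, the opening and the grip force at its end, in the units of the state.
- bot.read_state(): the state, without advancing time (a new reading comes with each control period).
- vision.grab_frame(name): name is "side" or "top"; returns the picture (384x512x3 uint8, red, green, blue); there is no depth.
- vision.camera_model(name): a dict with "camera_matrix" (3x3 intrinsics, pixels), "dist_coeffs" ([k1, k2, p1, p2, k3] as OpenCV has them; the pictures are not rectified), "cam_to_world" (4x4, takes a point from camera to world coordinates). Camera axes: x right, y up, looking along -z (the intrinsics and any distortion apply to the point x, -y, -z); pixel columns grow to the right and rows downward; lengths in mm; the calibration is good to about 2 mm. A picture is of the moment at which its call begins. camera_model takes no time and is no camera call.
- job_done(): hands the job in; it is judged then, once.
The state is a dict: "clock": time; "joint_positions": joint angles; "dq": joint speeds; "joint_torque": joint torques, N m; "eef_pos": TCP position; "tool_rot": TCP orientation; "ft_force": force on the tool from outside, world axes, zero at the start; "ft_torque": the same for the moment, N m; "gripper_width": finger opening in mm; "gripper_force": force on a finger pad.
Only numpy, scipy, OpenCV 4.12 (cv2) and the standard library are available. Lean on these libraries where they do the work, as an engineer would, in place of code of your own. Each camera call takes 0.05 s, during which the arm holds its last target. There are 200 camera calls.

### The job

The pedal next to the small dish on the pedal stand is to be greased, so unscrew its dust cap. Left and right pedals have opposite threads and these are not marked, so try the cap both ways to find which way loosens it, turn it until it is out of its thread, lift it at least 5 cm straight off the pedal, and finish while still holding it still up there in the gripper. Leave the other pedal's cap screwed on and everything else on the shelf where it is.

Things in the scene. Friction and masses are not known exactly. Their poses are not given: they have to be found in the camera images.
- dish (a point): small round steel dish, 70 mm across, on one end of the pedal stand, a fixed beech block 120 x 250 mm, 40 mm high (fences 56 mm). The point is its centre, 20 mm above the shelf, on the line through the two pedals. The axle of the pedal next to the dish is 88 mm from it, that of the other 238 mm.
- pedal_a: bare metal bicycle pedal upright in the stand, axle down, immovable, unable to spin; cage 100 x 26 mm seen from above, its top 130 mm above the shelf. Origin on the axle line at shelf level, z up, x along the long side of the cage. It carries cap_a. It may stand in either place; nothing shows if it is a left or a right pedal.
- pedal_b: the other pedal, alike but with the opposite thread; carries cap_b. Its axes are as for pedal_a. On both, a flange 32 mm across rises 12 mm above the cage and carries the cap, so that beside the cap nothing is higher than the cage top.
- cap_a_mid (a point): dust cap of pedal_a: round black plastic screw cap with grip ribs, 32 mm across, 26 mm tall, closed top, 25 g. The point is its centre, half-way up, 155 mm above the shelf when on; x turns with the cap. Done up, its x is within 0.1 rad of the pedal's x. Thread hand unknown: tightening, it turns loosely 0.3 rad at most, then stops hard.
- cap_b_mid (a point): dust cap of pedal_b, alike, with the opposite thread. Both caps, the loosening way: turns easily, without rising, about 1 mm of play; held down by the thread until about 1 rad from done up, lifts straight off between 1.1 and 1.7 rad (about 1.4 is best), stops at about 1.8 rad.
- fob (a point): silver car key fob lying beside the stand, 66 x 38 x 14 mm; its centre. Leave alone.
- bell (a point): white thimble-shaped ceramic bell standing beside the stand, 54 mm across, 69 mm tall; the point is 34 mm up. Leave alone.
- disc (a point): flat grey plastic parking disc holder, 120 x 155 x 8 mm, lying on the shelf; its centre. Leave alone.
- shoetree (a point): wooden shoe tree, 270 mm long, 74 mm wide, 64 mm tall, lying on the shelf; the point is near its middle, 20 mm up. Leave alone.
- tin (a point): small closed round grease tin beside the stand, 64 mm across, 45 mm tall; its centre. Leave alone.
Things that resemble listed ones, but are neither listed nor needed, are in the scene too. What is shaped like the part that bears cap_b_mid but green or purple is not meant. Leave any purple look-alike of the part that bears cap_a_mid alone.

How it is judged (in metres and radians):
On the way:
1. the cap of the pedal next to the dish is turned in its thread, more than 0.7 rad from done up, while still down on the pedal (((horizontal distance between pedal_a and dish below 0.15 m and angle between the x axis of cap_a_mid and the x axis of pedal_a, either way round above 0.7 rad and height (world z) of cap_a_mid below 0.163 m and horizontal distance between cap_a_mid and pedal_a below 0.006 m) or (horizontal distance between pedal_b and dish below 0.15 m and angle between the x axis of cap_b_mid and the x axis of pedal_b, either way round above 0.7 rad and height (world z) of cap_b_mid below 0.163 m and horizontal distance between cap_b_mid and pedal_b below 0.006 m))).
At the end, for the whole second after the job is handed in: The cap of the pedal next to the dish is held in the fingers (grip force over 1 N), its centre at least 45 mm higher than when screwed on, still (under 3 cm/s) and touching neither pedal; the other cap is still screwed down on its pedal (((horizontal distance between pedal_a and dish below 0.15 m and height (world z) of cap_a_mid above 0.2 m and contact force between the fingers and cap_a above 1 N and contact force between cap_a and pedal_a below 0.1 N and contact force between cap_a and pedal_b below 0.1 N and contact force between cap_a and cap_b below 0.1 N and linear speed of cap_a below 0.03 m/s and height (world z) of cap_b_mid below 0.161 m and horizontal distance between cap_b_mid and pedal_b below 0.005 m and angle between the x axis of cap_b_mid and the x axis of pedal_b, either way round below 0.45 rad) or (horizontal distance between pedal_b and dish below 0.15 m and height (world z) of cap_b_mid above 0.2 m and contact force between the fingers and cap_b above 1 N and contact force between cap_b and pedal_b below 0.1 N and contact force between cap_b and pedal_a below 0.1 N and contact force between cap_b and cap_a below 0.1 N and linear speed of cap_b below 0.03 m/s and height (world z) of cap_a_mid below 0.161 m and horizontal distance between cap_a_mid and pedal_a below 0.005 m and angle between the x axis of cap_a_mid and the x axis of pedal_a, either way round below 0.45 rad))); the arm keeps its last pose, push and grip.
It fails at once if the other pedal's cap is loosened (turned over 0.5 rad) or lifted ((horizontal distance between pedal_a and dish below 0.15 m and (angle between the x axis of cap_b_mid and the x axis of pedal_b, either way round above 0.5 rad or height (world z) of cap_b_mid above 0.165 m)) or (horizontal distance between pedal_b and dish below 0.15 m and (angle between the x axis of cap_a_mid and the x axis of pedal_a, either way round above 0.5 rad or height (world z) of cap_a_mid above 0.165 m))).
It fails at once if the key fob or the bell or the grease tin is moved more than 30 mm (distance of any of fob, bell, tin from where it was at the start of the episode above 0.03 m).
It fails at once if the parking disc holder or the shoe tree is moved more than 30 mm (distance of any of disc, shoetree from where it was at the start of the episode above 0.03 m).
It also fails if it takes over 48 s, if anything falls off the work surface, if the arm or the gripper's body presses on something with over 40 N, if the wrist force passes 120 N, or if a joint passes its speed limit or range.

## Working session

There is one attempt and no reset: what is moved stays moved. The work goes in short steps, Python scripts to look and compute and a tool call to move; the robot and the scene stay as the last step left them, time stands still between calls to the robot, and variables do not carry over. Pictures are saved under pics/ and viewed, at most 10 in all, crops included, and the job is handed in when it is done.

Besides the shell and the picture viewer there is one more tool, called as name([rows], argument=value, ...), one row to a line, values as JSON. carry_out: Moves the arm, as the interface text tells. Its arguments: {"type":"object","properties":{"motion":{"type":"array","items":{"type":"object","properties":{"dx":{"type":"number"},"dy":{"type":"number"},"dz":{"type":"number"},"wx":{"type":"number"},"wy":{"type":"number"},"wz":{"type":"number"},"claw":{"type":"number"}}}},"newtons":{"type":"number"}},"required":["motion"]}

```bash
mkdir -p pics; cat > h.py <<'E'
import numpy as np, cv2
from cell import bot, vision, job_done
def grab(n,f=None):
    im=vision.grab_frame(n)
    if f: cv2.imwrite('pics/'+f,im[:,:,::-1])
    return im
def ray(n,uv):
    m=vision.camera_model(n);T=np.array(m['cam_to_world'])
    p=cv2.undistortPoints(np.array([[uv]],float),np.array(m['camera_matrix']),np.array(m['dist_coeffs']))[0,0]
    d=T[:3,:3]@np.array([p[0],-p[1],-1]);return T[:3,3],d
def onz(n,uv,z):
    o,d=ray(n,uv);return o+d*(z-o[2])/d[2]
def proj(n,P):
    m=vision.camera_model(n);T=np.linalg.inv(np.array(m['cam_to_world']))
    c=T[:3,:3]@np.array(P,float)+T[:3,3];c=c*[1,-1,-1]
    return cv2.projectPoints(c.reshape(1,1,3),np.zeros(3),np.zeros(3),np.array(m['camera_matrix']),np.array(m['dist_coeffs']))[0].ravel()
E
python3 - <<'E'
from h import *
a=grab('top');b=grab('side')
cv2.imwrite('pics/a.png',cv2.resize(a,(800,600))[:,:,::-1]);cv2.imwrite('pics/b.png',cv2.resize(b,(800,600))[:,:,::-1])
cv2.imwrite('pics/t0.png',a[:,:,::-1]);cv2.imwrite('pics/s0.png',b[:,:,::-1])
for n in('top','side'):print(np.round(vision.camera_model(n)['cam_to_world'],2),vision.camera_model(n)['camera_matrix'])
E
```

```text
[[-1.00000e-02  9.90000e-01 -1.10000e-01  4.51460e+02]
 [-1.00000e+00 -1.00000e-02  1.00000e-02  1.89000e+01]
 [ 0.00000e+00  1.10000e-01  9.90000e-01  1.13493e+03]
 [ 0.00000e+00  0.00000e+00  0.00000e+00  1.00000e+00]] [[354.10520066   0.         257.54777071]
 [  0.         354.10520066 195.01203767]
 [  0.           0.           1.        ]]
[[ 9.9000e-01  7.0000e-02 -8.0000e-02  4.5164e+02]
 [-1.0000e-01  7.4000e-01 -6.7000e-01 -7.8442e+02]
 [ 1.0000e-02  6.7000e-01  7.4000e-01  9.6598e+02]
 [ 0.0000e+00  0.0000e+00  0.0000e+00  1.0000e+00]] [[368.35747998   0.         253.9925967 ]
 [  0.         368.35747998 191.3382202 ]
 [  0.           0.           1.        ]]
```

View pics/a.png

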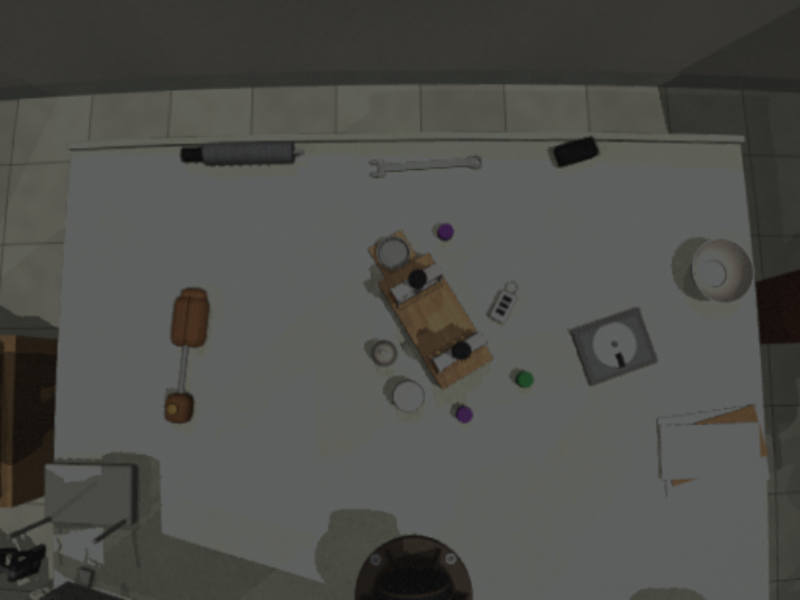

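View pics/b.png

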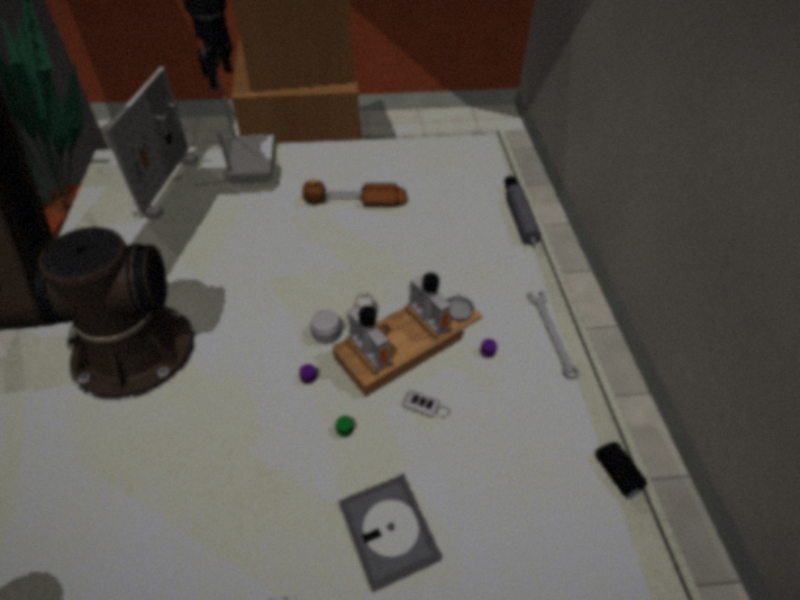

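The cap near the dish is the target. These could be taken for it (top view, 800x600 pixels):
- black cap (417,279), next to the dish at (393,252)
- other black cap (461,350)
- purple (445,231) and (464,414)
- green (525,379)

I choose (417,279).

```bash
python3 - <<'E'
from h import *
s=[cv2.imread('pics/t0.png'),cv2.imread('pics/s0.png')]
res=[]
for im,c0,n,box in[(s[0],(267,178.6),'top',9),(s[0],(295,224),'top',9),(s[1],(275.5,180),'side',9),(s[1],(235,202),'side',9)]:
    x,y=int(c0[0]),int(c0[1]);m=(im.max(2)<42).astype(np.uint8)
    k,lab,st,ce=cv2.connectedComponentsWithStats(m)
    i=min(range(1,k),key=lambda i:np.hypot(*(ce[i]-c0))if st[i,4]>20 else 1e9)
    print(n,ce[i],st[i]); res.append((n,ce[i]))
for i in(0,1):
    (o1,d1),(o2,d2)=ray(*res[i]),ray(*res[i+2])
    t=np.linalg.lstsq(np.c_[d1,-d2],o2-o1,rcond=None)[0]
    a,b=o1+t[0]*d1,o2+t[1]*d2;print('tri',(a+b)/2,np.linalg.norm(a-b),'top z155..168',onz('top',res[i][1],160),onz('side',res[i+2][1],155))
print('dish',onz('top',(393/1.5625,252/1.5625),50))
# close crop
c=s[0][135:260,225:335];cv2.imwrite('pics/c.png',cv2.convertScaleAbs(cv2.resize(c,None,fx=4.6,fy=4.6,interpolation=cv2.INTER_CUBIC),alpha=1.8))
d=s[1][165:265,195:315];
print(np.round(bot.read_state()['tool_rot'],3),bot.read_state()['clock'])
E
```

```text
top [266.61904762 178.51587302] [261 172  12  16 126]
top [294.5877193  223.85087719] [289 218  12  12 114]
side [275.04301075 180.96774194] [271 175   9  12  93]
side [234.70909091 202.56363636] [230 197  10  13 110]
tri [610.2347737  -12.11767562 153.39126006] 1.6358633487058467 top z155..168 [609.98841239 -11.93873512 160.        ] [609.09002475 -13.74598998 155.        ]
tri [481.73582608 -87.69794015 153.19416025] 2.7962478659698644 top z155..168 [482.91508412 -86.96824967 160.        ] [480.27309172 -89.28048587 155.        ]
dish [682.9067901   30.84878669  50.        ]
[[ 0.969 -0.248 -0.   ]
 [-0.248 -0.969 -0.001]
 [ 0.     0.001 -1.   ]] 0.1
```

View pics/c.png

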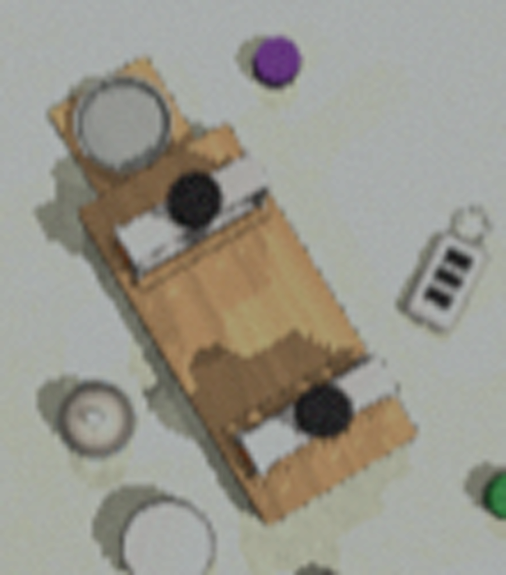

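The crop shows the target, a black cap at crop (194,200), on the pedal beside the dish (124,123). Pedal spacing measures 149 mm (150 given), dish to cap about 85 mm (88 given), cap height about 153 mm (155 given), so the points are consistent. Cap ≈ (609.5, -12.5).

carry_out([
  {"dx":2.1,"dy":1.9,"claw":6},
  {"dx":4.2,"dy":3.8},
  {"dx":4.2,"dy":3.8},
  {"dx":4.2,"dy":3.8},
  {"dx":4.2,"dy":3.8},
  {"dx":4.2,"dy":3.8},
  {"dx":4.2,"dy":3.8},
  {"dx":4.2,"dy":3.8},
])

```text
invalid input at $.motion[0]: expected keys dx, dy, dz, wx, wy, wz, claw
```

carry_out([
  {"dx":4.2,"dy":3.8},
  {"dx":4.2,"dy":3.8},
  {"dx":4.2,"dy":3.8},
  {"dx":4.2,"dy":3.8},
  {"dx":4.2,"dy":3.8},
  {"dx":4.2,"dy":3.8},
  {"dx":2.1,"dy":1.9},
  {"dx":2.6,"dy":2.3},
])

```text
invalid input at $.motion[0]: expected keys dx, dy, dz, wx, wy, wz, claw
```

carry_out([
  {"wz":10},
  {"wz":10},
  {"wz":10},
  {"wz":10},
  {},
])

```text
invalid input at $.motion[0]: expected keys dx, dy, dz, wx, wy, wz, claw
```

```bash
python3 - <<'E'
from h import *
a=grab('top','t1.png');b=grab('side','s1.png')
s=bot.read_state();R=np.array(s['tool_rot']);p=np.array(s['eef_pos'])
print(p,np.round(R,3),s['joint_positions'],s['gripper_width'],s['clock'])
print('tool-frame shift to (609.5,-12.5,137)',R.T@(np.array([609.5,-12.5,137])-p))
c=[b[130:230,215:335],a[130:230,210:330]]
cv2.imwrite('pics/d.png',cv2.convertScaleAbs(np.hstack([cv2.resize(x,None,fx=3.3,fy=3.3) for x in c])[:,:,::-1],alpha=1.6))
for n in('top','side'):print(n,proj(n,[609.5,-12.5,168]),proj(n,p))
E
```

```text
[167.47508673 653.6108459  230.73284378] [[ 0.969 -0.248 -0.   ]
 [-0.248 -0.969 -0.001]
 [ 0.     0.001 -1.   ]] [ 1.60809558e+00  3.59107772e-01  1.14272410e-02 -1.93251832e-04
 -1.22408783e+00 -2.88106771e-01] 85.4614439942051 0.2
tool-frame shift to (609.5,-12.5,137) [593.5401847  535.43374948  94.32008293]
top [266.90884803 178.22227964] [ 14.81499196 345.55776462]
side [275.36300753 177.69209595] [142.85393031  54.75831388]
```

View pics/d.png

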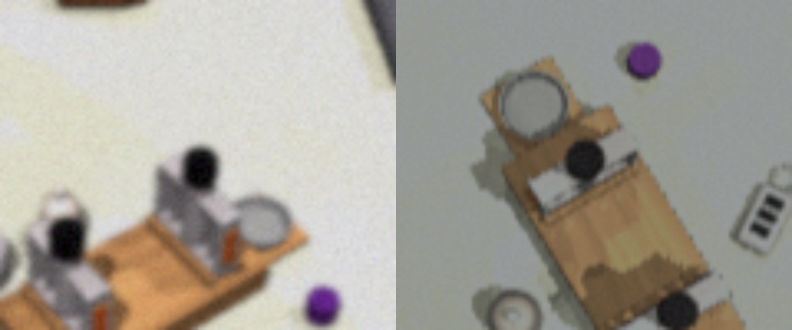

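All keys are required in each row, so nothing moved. The picture shows the unchanged scene: target cap at left crop (200,168), right crop (584,160). Sending the moves again with full rows.

carry_out([
  {"dx":2.1,"dy":1.9,"dz":0,"wx":0,"wy":0,"wz":0,"claw":6},
  {"dx":4.2,"dy":3.8,"dz":0,"wx":0,"wy":0,"wz":0,"claw":6},
  {"dx":4.2,"dy":3.8,"dz":0,"wx":0,"wy":0,"wz":0,"claw":6},
  {"dx":4.2,"dy":3.8,"dz":0,"wx":0,"wy":0,"wz":0,"claw":6},
  {"dx":4.2,"dy":3.8,"dz":0,"wx":0,"wy":0,"wz":0,"claw":6},
  {"dx":4.2,"dy":3.8,"dz":0,"wx":0,"wy":0,"wz":0,"claw":6},
  {"dx":4.2,"dy":3.8,"dz":0,"wx":0,"wy":0,"wz":0,"claw":6},
  {"dx":4.2,"dy":3.8,"dz":0,"wx":0,"wy":0,"wz":0,"claw":6},
])

```text
clock: 1.2
eef_pos: [402.6, 298.0, 231.5]
tool_rot: [[0.969, -0.248, 0.0], [-0.248, -0.969, 0.0], [0.0, -0.001, -1.0]]
ft_force: [1.1, 0.4, -0.1]
gripper_width: 59.9
gripper_force: 0.0
```

carry_out([
  {"dx":4.2,"dy":3.8,"dz":0,"wx":0,"wy":0,"wz":0,"claw":6},
  {"dx":4.2,"dy":3.8,"dz":0,"wx":0,"wy":0,"wz":0,"claw":6},
  {"dx":4.2,"dy":3.8,"dz":0,"wx":0,"wy":0,"wz":0,"claw":6},
  {"dx":4.2,"dy":3.8,"dz":0,"wx":0,"wy":0,"wz":0,"claw":6},
  {"dx":4.2,"dy":3.8,"dz":0,"wx":0,"wy":0,"wz":0,"claw":6},
  {"dx":4.2,"dy":3.8,"dz":0,"wx":0,"wy":0,"wz":0,"claw":6},
  {"dx":2.7,"dy":2.4,"dz":0,"wx":0,"wy":0,"wz":0,"claw":6},
  {"dx":0,"dy":0,"dz":0,"wx":0,"wy":0,"wz":0,"claw":6},
])

```text
clock: 2.2
eef_pos: [610.3, -16.0, 230.3]
tool_rot: [[0.968, -0.251, -0.001], [-0.251, -0.968, -0.001], [-0.001, 0.001, -1.0]]
ft_force: [-0.4, 0.7, -0.6]
gripper_width: 60.1
gripper_force: 0.0
```

carry_out([
  {"dx":0,"dy":0,"dz":0,"wx":0,"wy":0,"wz":10,"claw":6},
  {"dx":0,"dy":0,"dz":0,"wx":0,"wy":0,"wz":10,"claw":6},
  {"dx":0,"dy":0,"dz":0,"wx":0,"wy":0,"wz":10,"claw":6},
  {"dx":0,"dy":0,"dz":0,"wx":0,"wy":0,"wz":10,"claw":6},
  {"dx":0,"dy":0,"dz":0,"wx":0,"wy":0,"wz":0,"claw":6},
])

```text
clock: 2.82
eef_pos: [609.3, -13.1, 231.4]
tool_rot: [[0.584, -0.812, -0.0], [-0.812, -0.584, 0.0], [-0.0, -0.0, -1.0]]
ft_force: [0.3, 0.8, -0.0]
gripper_width: 60.1
gripper_force: 0.0
```

```bash
python3 - <<'E'
from h import *
a=grab('top','t2.png');b=grab('side','s2.png')
s=bot.read_state();R=np.array(s['tool_rot']);p=np.array(s['eef_pos'])
print(p,np.round(R,3),s['joint_positions'],s['gripper_width'],s['clock'],s['ft_force'],s['ft_torque'])
print('tool-frame shift to (609.5,-12.5,137)',R.T@(np.array([609.5,-12.5,137])-p))
c=[b[110:230,215:335],a[120:240,210:330]]
cv2.imwrite('pics/e.png',cv2.convertScaleAbs(np.hstack([cv2.resize(x,None,fx=3.3,fy=3.3) for x in c])[:,:,::-1],alpha=1.6))
for n in('top','side'):print(n,proj(n,[609.5,-12.5,168]),proj(n,p))
E
```

```text
[609.42429971 -13.29005426 231.37345084] [[ 0.586 -0.81   0.   ]
 [-0.81  -0.586  0.   ]
 [-0.    -0.    -1.   ]] [ 2.98226957e-01  2.52003590e-01 -1.39053388e-01 -9.25616663e-05
 -1.17969015e+00  3.28315754e-01] 60.14692770672369 2.925 [-0.52364569  0.17872482  0.12264715] [-0.01031985 -0.02158613 -0.00638307]
tool-frame shift to (609.5,-12.5,137) [-0.58947543 -0.51754796 94.37352808]
top [266.90884803 178.22227964] [267.94628647 174.28548385]
side [275.36300753 177.69209595] [276.63747611 162.60765798]
```

View pics/e.png

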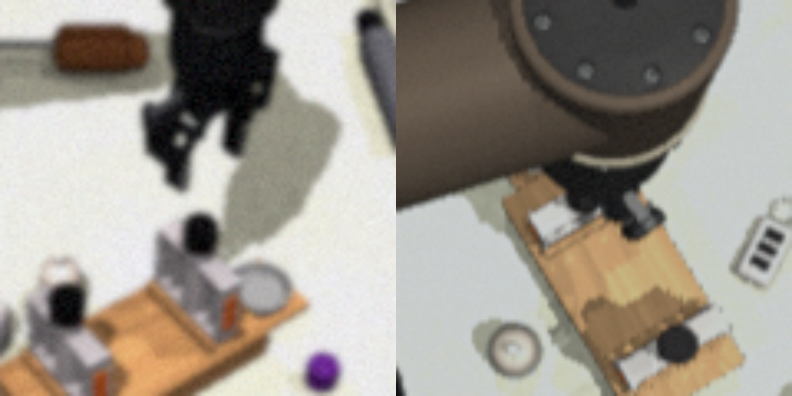

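The open gripper hovers over the cap (left crop: cap at (200,235), fingers at (165,130) and (255,120)). Descending now, then closing.

carry_out([
  {"dx":0,"dy":0,"dz":2.5,"wx":0,"wy":0,"wz":0,"claw":6},
  {"dx":0,"dy":0,"dz":3,"wx":0,"wy":0,"wz":0,"claw":6},
  {"dx":0,"dy":0,"dz":2,"wx":0,"wy":0,"wz":0,"claw":6},
  {"dx":0,"dy":0,"dz":1.2,"wx":0,"wy":0,"wz":0,"claw":6},
  {"dx":0,"dy":0,"dz":0.7,"wx":0,"wy":0,"wz":0,"claw":6},
  {"dx":0,"dy":0,"dz":0,"wx":0,"wy":0,"wz":0,"claw":6},
  {"dx":0,"dy":0,"dz":0,"wx":0,"wy":0,"wz":0,"claw":6},
])

```text
clock: 3.8
eef_pos: [610.2, -13.7, 138.1]
tool_rot: [[0.583, -0.813, 0.001], [-0.813, -0.583, 0.0], [0.001, -0.001, -1.0]]
ft_force: [-0.5, -0.2, -0.2]
gripper_width: 60.3
gripper_force: 0.0
```

carry_out([
  {"dx":0,"dy":0,"dz":0,"wx":0,"wy":0,"wz":0,"claw":2.5},
  {"dx":0,"dy":0,"dz":0,"wx":0,"wy":0,"wz":0,"claw":2.5},
  {"dx":0,"dy":0,"dz":0,"wx":0,"wy":0,"wz":0,"claw":2.5},
  {"dx":0,"dy":0,"dz":0,"wx":0,"wy":0,"wz":0,"claw":2.5},
  {"dx":0,"dy":0,"dz":0,"wx":0,"wy":0,"wz":0,"claw":2.5},
], newtons=30)

```text
clock: 4.42
eef_pos: [610.7, -13.4, 138.0]
tool_rot: [[0.583, -0.813, 0.002], [-0.813, -0.583, 0.0], [0.001, -0.002, -1.0]]
ft_force: [3.9, 2.9, 4.3]
gripper_width: 31.3
gripper_force: 30.6
```

```bash
python3 -c "
from h import *
s=bot.read_state();print({k:np.round(s[k],3) for k in s})"
```

```text
{'clock': np.float64(4.425), 'joint_positions': array([ 0.298,  0.327, -0.261,  0.   , -0.98 ,  0.324]), 'dq': array([-0.002, -0.001,  0.   ,  0.   , -0.   ,  0.002]), 'joint_torque': array([-2.0770e+00, -4.9812e+01,  2.1738e+01,  5.7130e+00, -1.5590e+00,
       -1.0000e-03]), 'eef_pos': array([610.654, -13.394, 137.992]), 'tool_rot': array([[ 0.583, -0.813,  0.002],
       [-0.813, -0.583,  0.   ],
       [ 0.001, -0.002, -1.   ]]), 'ft_force': array([3.881, 2.88 , 4.318]), 'ft_torque': array([ 1.281, -1.226,  0.044]), 'gripper_force': np.float64(30.579), 'gripper_width': np.float64(31.31)}
```

Gripped (31 mm, 31 N). First trial turn, +24° about tool z.

carry_out([
  {"dx":0,"dy":-0.05,"dz":0,"wx":0,"wy":0,"wz":6,"claw":2.5},
  {"dx":0,"dy":0,"dz":0,"wx":0,"wy":0,"wz":6,"claw":2.5},
  {"dx":0,"dy":0,"dz":0,"wx":0,"wy":0,"wz":6,"claw":2.5},
  {"dx":0,"dy":0,"dz":0,"wx":0,"wy":0,"wz":6,"claw":2.5},
  {"dx":0,"dy":0,"dz":0,"wx":0,"wy":0,"wz":0,"claw":2.5},
])

```text
clock: 5.05
eef_pos: [610.2, -13.5, 137.7]
tool_rot: [[0.203, -0.979, 0.0], [-0.979, -0.203, -0.0], [0.0, -0.0, -1.0]]
ft_force: [1.5, 2.4, 5.1]
gripper_width: 31.5
gripper_force: 30.1
```

```bash
python3 -c "
from h import *
s=bot.read_state();print({k:np.round(s[k],3) for k in s})"
```

```text
{'clock': np.float64(5.05), 'joint_positions': array([ 0.298,  0.328, -0.261,  0.   , -0.982, -0.094]), 'dq': array([-0.   ,  0.001,  0.001, -0.001,  0.   ,  0.053]), 'joint_torque': array([ -1.797, -49.36 ,  22.722,   5.397,  -0.72 ,  -1.262]), 'eef_pos': array([610.244, -13.459, 137.702]), 'tool_rot': array([[ 0.203, -0.979,  0.   ],
       [-0.979, -0.203, -0.   ],
       [ 0.   , -0.   , -1.   ]]), 'ft_force': array([1.524, 2.387, 5.063]), 'ft_torque': array([ 0.83 , -0.519,  0.366]), 'gripper_force': np.float64(30.07), 'gripper_width': np.float64(31.477)}
```

Resistance 0.37 N·m. Now the other way, reading the torque along the way.

carry_out([
  {"dx":0,"dy":0,"dz":0,"wx":0,"wy":0,"wz":-6,"claw":2.5},
  {"dx":0,"dy":0,"dz":0,"wx":0,"wy":0,"wz":-6,"claw":2.5},
  {"dx":0,"dy":0,"dz":0,"wx":0,"wy":0,"wz":-6,"claw":2.5},
  {"dx":0,"dy":0,"dz":0,"wx":0,"wy":0,"wz":-6,"claw":2.5},
  {"dx":0,"dy":0,"dz":0,"wx":0,"wy":0,"wz":-6,"claw":2.5},
  {"dx":0,"dy":0,"dz":0,"wx":0,"wy":0,"wz":-6,"claw":2.5},
  {"dx":0,"dy":0,"dz":0,"wx":0,"wy":0,"wz":-6,"claw":2.5},
  {"dx":0,"dy":0,"dz":0,"wx":0,"wy":0,"wz":0,"claw":2.5},
])

```text
clock: 6.05
eef_pos: [611.3, -13.3, 137.7]
tool_rot: [[0.808, -0.59, 0.002], [-0.59, -0.808, 0.0], [0.002, -0.002, -1.0]]
ft_force: [4.7, 1.6, 3.1]
gripper_width: 31.1
gripper_force: 30.1
```

```bash
python3 -c "
from h import *
s=bot.read_state();print({k:np.round(s[k],3) for k in ['clock','joint_positions','joint_torque','ft_force','ft_torque','eef_pos','tool_rot','gripper_width','gripper_force']})"
```

```text
{'clock': np.float64(6.05), 'joint_positions': array([ 0.298,  0.328, -0.26 ,  0.   , -0.98 ,  0.642]), 'joint_torque': array([ -1.557, -50.643,  21.618,   5.434,  -1.912,   0.694]), 'ft_force': array([4.683, 1.607, 3.133]), 'ft_torque': array([ 0.9  , -1.746,  0.025]), 'eef_pos': array([611.26 , -13.274, 137.718]), 'tool_rot': array([[ 0.808, -0.59 ,  0.002],
       [-0.59 , -0.808,  0.   ],
       [ 0.002, -0.002, -1.   ]]), 'gripper_width': np.float64(31.102), 'gripper_force': np.float64(30.05)}
```

Turning with negative wz is free (0.03 N·m), while the positive way hit the stop. So negative loosens. The cap has turned 18–42° loose, so another 50° puts it near 80°.

carry_out([
  {"dx":0,"dy":0,"dz":0,"wx":0,"wy":0,"wz":-7,"claw":2.5},
  {"dx":0,"dy":0,"dz":0,"wx":0,"wy":0,"wz":-7,"claw":2.5},
  {"dx":0,"dy":0,"dz":0,"wx":0,"wy":0,"wz":-8,"claw":2.5},
  {"dx":0,"dy":0,"dz":0,"wx":0,"wy":0,"wz":-8,"claw":2.5},
  {"dx":0,"dy":0,"dz":0,"wx":0,"wy":0,"wz":-7,"claw":2.5},
  {"dx":0,"dy":0,"dz":0,"wx":0,"wy":0,"wz":-7,"claw":2.5},
  {"dx":0,"dy":0,"dz":0,"wx":0,"wy":0,"wz":-6,"claw":2.5},
  {"dx":0,"dy":0,"dz":0,"wx":0,"wy":0,"wz":0,"claw":2.5},
], newtons=40)

```text
clock: 7.05
eef_pos: [610.8, -12.3, 137.8]
tool_rot: [[0.971, 0.24, 0.002], [0.24, -0.971, 0.002], [0.002, -0.001, -1.0]]
ft_force: [2.8, 6.3, 4.7]
gripper_width: 31.2
gripper_force: 39.9
```

```bash
python3 -c "
from h import *
s=bot.read_state();print({k:np.round(s[k],3) for k in ['clock','joint_positions','joint_torque','ft_force','ft_torque','eef_pos','tool_rot','gripper_width','gripper_force']})"
```

```text
{'clock': np.float64(7.05), 'joint_positions': array([ 2.990e-01,  3.280e-01, -2.600e-01, -1.000e-03, -9.810e-01,
        1.515e+00]), 'joint_torque': array([ -4.545, -49.311,  21.563,   6.891,  -1.403,   0.688]), 'ft_force': array([2.767, 6.292, 4.735]), 'ft_torque': array([ 2.72 , -0.636,  0.044]), 'eef_pos': array([610.816, -12.293, 137.758]), 'tool_rot': array([[ 0.971,  0.24 ,  0.002],
       [ 0.24 , -0.971,  0.002],
       [ 0.002, -0.001, -1.   ]]), 'gripper_width': np.float64(31.24), 'gripper_force': np.float64(39.857)}
```

carry_out([
  {"dx":0,"dy":0,"dz":-0.15,"wx":0,"wy":0,"wz":0,"claw":2.5},
  {"dx":0,"dy":0,"dz":-0.15,"wx":0,"wy":0,"wz":0,"claw":2.5},
  {"dx":0,"dy":0,"dz":0,"wx":0,"wy":0,"wz":0,"claw":2.5},
])

```text
clock: 7.42
eef_pos: [609.8, -12.5, 139.1]
tool_rot: [[0.971, 0.238, -0.001], [0.238, -0.971, 0.001], [-0.001, -0.002, -1.0]]
ft_force: [3.1, 6.0, -3.2]
gripper_width: 31.3
gripper_force: 40.4
```

carry_out([
  {"dx":0,"dy":0,"dz":-0.15,"wx":0,"wy":0,"wz":0,"claw":2.5},
  {"dx":0,"dy":0,"dz":-0.15,"wx":0,"wy":0,"wz":0,"claw":2.5},
  {"dx":0,"dy":0,"dz":0,"wx":0,"wy":0,"wz":0,"claw":2.5},
  {"dx":0,"dy":0,"dz":0,"wx":0,"wy":0,"wz":0,"claw":2.5},
])

```text
clock: 7.92
eef_pos: [609.9, -12.8, 142.2]
tool_rot: [[0.971, 0.238, -0.001], [0.238, -0.971, 0.001], [-0.001, -0.001, -1.0]]
ft_force: [4.4, 4.8, -2.9]
gripper_width: 31.2
gripper_force: 40.3
```

The downward pull stays at about 3 N, far below what sliding pads would give, so the cap is coming up. Lifting on.

carry_out([
  {"dx":0,"dy":0,"dz":-0.5,"wx":0,"wy":0,"wz":0,"claw":2.5},
  {"dx":0,"dy":0,"dz":-1,"wx":0,"wy":0,"wz":0,"claw":2.5},
  {"dx":0,"dy":0,"dz":-1.5,"wx":0,"wy":0,"wz":0,"claw":2.5},
  {"dx":0,"dy":0,"dz":-1.5,"wx":0,"wy":0,"wz":0,"claw":2.5},
  {"dx":0,"dy":0,"dz":-1.2,"wx":0,"wy":0,"wz":0,"claw":2.5},
  {"dx":0,"dy":0,"dz":-0.8,"wx":0,"wy":0,"wz":0,"claw":2.5},
  {"dx":0,"dy":0,"dz":0,"wx":0,"wy":0,"wz":0,"claw":2.5},
  {"dx":0,"dy":0,"dz":0,"wx":0,"wy":0,"wz":0,"claw":2.5},
])

```text
clock: 8.93
eef_pos: [609.7, -13.5, 207.8]
tool_rot: [[0.972, 0.236, -0.001], [0.236, -0.972, 0.0], [-0.001, -0.0, -1.0]]
ft_force: [-0.2, -0.8, -0.9]
gripper_width: 31.0
gripper_force: 40.6
```

```bash
python3 - <<'E'
from h import *
a=grab('top','t3.png');b=grab('side','s3.png')
s=bot.read_state();print(s['eef_pos'],s['ft_force'],s['gripper_width'],s['gripper_force'])
print(proj('side',[609.5,-12.5,155]),proj('side',[609.5,-12.5,225]))
c=[b[110:230,215:335],a[120:240,210:330]]
cv2.imwrite('pics/f.png',cv2.convertScaleAbs(np.hstack([cv2.resize(x,None,fx=3.3,fy=3.3) for x in c])[:,:,::-1],alpha=1.8))
E
```

```text
[609.76755511 -13.47824745 207.67533795] [-0.09217316 -0.83057651 -0.89950755] 31.01367127700044 40.56871553650126
[275.1177137  180.66721097] [276.49194204 164.01667683]
```

View pics/f.png

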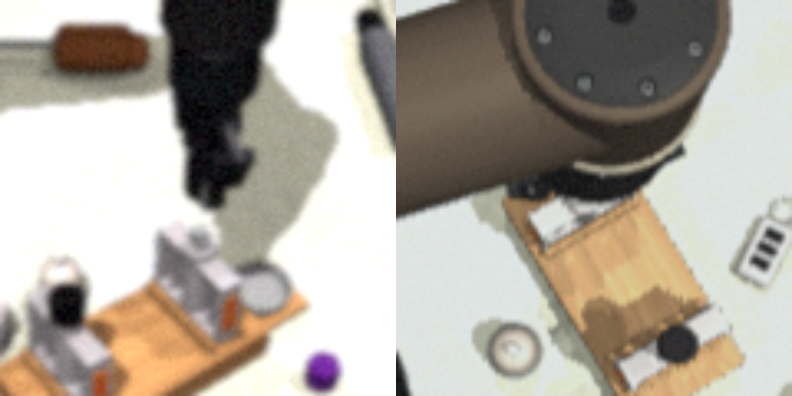

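The bare flange shows at left crop (202,238), and the cap is in the fingers (31 mm, 40 N), about 7 cm up. The other cap is still on its pedal at (67,303).

```bash
python3 -c "
from cell import job_done
print(job_done())"
```

```text
the job is handed in; nothing more can be done
None
```

The cap of the pedal next to the dish is unscrewed (it loosens counter-clockwise seen from above) and held still in the gripper about 7 cm above the pedal; the other cap was left on, and the job is handed in, with no verdict returned.

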